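# Load three vials in the reader, draw its sprung shutter to the mark and hold it

## Task

Take three of the four red-capped vials from the white tray and set each one down, upright and fully home and without dropping it, in an empty well of the white bench reader; leave the fourth red vial and the black-capped ones standing in the tray and the blue-capped blank in its well. Then, for the reading, pull the reader's red shutter tab straight out against its spring until the white pointers beside it stand at the green marks of the rails, and keep it there: the tab springs shut when let go, so finish while still holding it with the gripper at the mark.

Things in the scene. Friction and masses are not known exactly. Their poses are not given: they have to be found in the camera images.
- reader: white bench reader, fixed; housing 130 (x) x 240 (y) x 50 mm; origin under its middle, on the bench; x from its front (shutter tab side) to its back, y to its left, z up. On the deck, centred 22 mm behind the origin, a dark block 50 x 214 mm, top 74 mm above the bench, with five round wells in a row along y. In front a guide 80 mm wide, dark rails 27 mm high, to 176 mm before the origin
- well_0 (a point): centre of the mouth of the leftmost well; the blue-capped blank stands in it. All wells: 24.5 mm across, 42 mm apart, mouths 74 mm above the bench, flat floors 54 mm above the bench (20 mm deep); a seated red vial stands 30 mm out of the block
- well_1 (a point): centre of the mouth of the second from the left well (20 mm deep); axes as the reader's; empty at the start
- well_2 (a point): centre of the mouth of the middle well (20 mm deep); axes as the reader's; empty at the start
- well_3 (a point): centre of the mouth of the fourth from the left well (20 mm deep); axes as the reader's; empty at the start
- well_4 (a point): centre of the mouth of the rightmost well (20 mm deep); axes as the reader's; empty at the start
- shutter (a joint): travel of the shutter slide in m: 0 shut (at rest, pulled in by its spring), grows as the tab is pulled out along the reader's -x; the green marks are at 0.032, the end stop at 0.048. The spring pulls back with about 4.5 N when shut and 9.3 N at the mark
- tab (a point): the red finger tab on the shutter slide, an upright plate 12 mm thick (along the reader's x), 40 mm wide (y), its top 80 mm and its foot 26 mm above the bench; this point is 16 mm below the middle of its top edge, moves with it; axes as the reader's. The gap behind it to the housing (50 mm high) is 32 mm when shut
- read_mark (a point): fixed point where tab comes to stand when the white pointers beside it are at the green marks (32 mm in front of its rest)
- tray: shallow white tray, fixed, 135 (x) x 190 (y) mm, rim 12 mm high, floor 4 mm above the bench; origin under its centre. Six vials stand in it in two rows of three along its y, 56 mm apart in a row, the rows 58 mm apart, give or take 8 mm
- red_1: red-capped sample vial, 50 mm tall and 21 mm across, 11 to 16 g; screw cap 19 mm across takes the top 14 mm (the place to grip it); origin at the centre of its underside, z up the vial
- red_2: red-capped sample vial, 50 mm tall and 21 mm across, 11 to 16 g; screw cap 19 mm across takes the top 14 mm (the place to grip it); origin at the centre of its underside, z up the vial
- red_3: red-capped sample vial, 50 mm tall and 21 mm across, 11 to 16 g; screw cap 19 mm across takes the top 14 mm (the place to grip it); origin at the centre of its underside, z up the vial
- red_4: red-capped sample vial, 50 mm tall and 21 mm across, 11 to 16 g; screw cap 19 mm across takes the top 14 mm (the place to grip it); origin at the centre of its underside, z up the vial
- black_1: black-capped vial in the tray, not wanted, 48 mm tall and 21 mm across; origin at the centre of its underside
- black_2: black-capped vial in the tray, not wanted, 48 mm tall and 21 mm across; origin at the centre of its underside
- blank: blue-capped blank vial in the reader's leftmost well, 48 mm tall and 21 mm across; origin at the centre of its underside; to be left
- clock: small white timer, 60 x 62 x 28 mm, a bystander; origin at the centre of its underside
- marker: blue and white marker pen lying on the bench, 127 mm long, a bystander; origin at the centre of its underside
- tape: roll of beige tape lying flat, 96 mm across, 25 mm high, a bystander; origin at the centre of its underside
There are look-alikes about, which are no part of the job. Several things have the shape of the tray; the one meant has the colours described above.

How it is judged (in metres and radians):
On the way:
1. exactly three red-capped vials stand fully home in wells of the reader and are let go, the fourth stands in the tray, and the shutter is still shut ((((x of red_1 in the frame of tray between -0.07 and 0.07 m and y of red_1 in the frame of tray between -0.1 and 0.1 m and z of red_1 in the frame of tray between -0.002 and 0.01 m and angle between red_1's own z axis and vertical below 0.12 rad) and (x of red_2 in the frame of reader between 0.017 and 0.027 m and y of red_2 in the frame of reader between -0.09 and 0.066 m and z of red_2 in the frame of reader between 0.05 and 0.058 m and angle between red_2's own z axis and vertical below 0.12 rad and contact force between red_2 and the fingers below 0.1 N) and (x of red_3 in the frame of reader between 0.017 and 0.027 m and y of red_3 in the frame of reader between -0.09 and 0.066 m and z of red_3 in the frame of reader between 0.05 and 0.058 m and angle between red_3's own z axis and vertical below 0.12 rad and contact force between red_3 and the fingers below 0.1 N) and (x of red_4 in the frame of reader between 0.017 and 0.027 m and y of red_4 in the frame of reader between -0.09 and 0.066 m and z of red_4 in the frame of reader between 0.05 and 0.058 m and angle between red_4's own z axis and vertical below 0.12 rad and contact force between red_4 and the fingers below 0.1 N)) or ((x of red_1 in the frame of reader between 0.017 and 0.027 m and y of red_1 in the frame of reader between -0.09 and 0.066 m and z of red_1 in the frame of reader between 0.05 and 0.058 m and angle between red_1's own z axis and vertical below 0.12 rad and contact force between red_1 and the fingers below 0.1 N) and (x of red_2 in the frame of tray between -0.07 and 0.07 m and y of red_2 in the frame of tray between -0.1 and 0.1 m and z of red_2 in the frame of tray between -0.002 and 0.01 m and angle between red_2's own z axis and vertical below 0.12 rad) and (x of red_3 in the frame of reader between 0.017 and 0.027 m and y of red_3 in the frame of reader between -0.09 and 0.066 m and z of red_3 in the frame of reader between 0.05 and 0.058 m and angle between red_3's own z axis and vertical below 0.12 rad and contact force between red_3 and the fingers below 0.1 N) and (x of red_4 in the frame of reader between 0.017 and 0.027 m and y of red_4 in the frame of reader between -0.09 and 0.066 m and z of red_4 in the frame of reader between 0.05 and 0.058 m and angle between red_4's own z axis and vertical below 0.12 rad and contact force between red_4 and the fingers below 0.1 N)) or ((x of red_1 in the frame of reader between 0.017 and 0.027 m and y of red_1 in the frame of reader between -0.09 and 0.066 m and z of red_1 in the frame of reader between 0.05 and 0.058 m and angle between red_1's own z axis and vertical below 0.12 rad and contact force between red_1 and the fingers below 0.1 N) and (x of red_2 in the frame of reader between 0.017 and 0.027 m and y of red_2 in the frame of reader between -0.09 and 0.066 m and z of red_2 in the frame of reader between 0.05 and 0.058 m and angle between red_2's own z axis and vertical below 0.12 rad and contact force between red_2 and the fingers below 0.1 N) and (x of red_3 in the frame of tray between -0.07 and 0.07 m and y of red_3 in the frame of tray between -0.1 and 0.1 m and z of red_3 in the frame of tray between -0.002 and 0.01 m and angle between red_3's own z axis and vertical below 0.12 rad) and (x of red_4 in the frame of reader between 0.017 and 0.027 m and y of red_4 in the frame of reader between -0.09 and 0.066 m and z of red_4 in the frame of reader between 0.05 and 0.058 m and angle between red_4's own z axis and vertical below 0.12 rad and contact force between red_4 and the fingers below 0.1 N)) or ((x of red_1 in the frame of reader between 0.017 and 0.027 m and y of red_1 in the frame of reader between -0.09 and 0.066 m and z of red_1 in the frame of reader between 0.05 and 0.058 m and angle between red_1's own z axis and vertical below 0.12 rad and contact force between red_1 and the fingers below 0.1 N) and (x of red_2 in the frame of reader between 0.017 and 0.027 m and y of red_2 in the frame of reader between -0.09 and 0.066 m and z of red_2 in the frame of reader between 0.05 and 0.058 m and angle between red_2's own z axis and vertical below 0.12 rad and contact force between red_2 and the fingers below 0.1 N) and (x of red_3 in the frame of reader between 0.017 and 0.027 m and y of red_3 in the frame of reader between -0.09 and 0.066 m and z of red_3 in the frame of reader between 0.05 and 0.058 m and angle between red_3's own z axis and vertical below 0.12 rad and contact force between red_3 and the fingers below 0.1 N) and (x of red_4 in the frame of tray between -0.07 and 0.07 m and y of red_4 in the frame of tray between -0.1 and 0.1 m and z of red_4 in the frame of tray between -0.002 and 0.01 m and angle between red_4's own z axis and vertical below 0.12 rad))) and value of joint shutter below 0.006 m), for 0.2 s.
At the end, for the whole second after the job is handed in: the gripper's fingers hold the shutter (over 3 N) within 3 mm of the green marks, at rest; exactly three red vials stand upright on the floors of wells (within 4 mm), let go; the fourth red and both black vials stand upright in the tray, the blue-capped blank in its own well ((((x of red_1 in the frame of tray between -0.07 and 0.07 m and y of red_1 in the frame of tray between -0.1 and 0.1 m and z of red_1 in the frame of tray between -0.002 and 0.01 m and angle between red_1's own z axis and vertical below 0.12 rad) and (x of red_2 in the frame of reader between 0.017 and 0.027 m and y of red_2 in the frame of reader between -0.09 and 0.066 m and z of red_2 in the frame of reader between 0.05 and 0.058 m and angle between red_2's own z axis and vertical below 0.12 rad and contact force between red_2 and the fingers below 0.1 N) and (x of red_3 in the frame of reader between 0.017 and 0.027 m and y of red_3 in the frame of reader between -0.09 and 0.066 m and z of red_3 in the frame of reader between 0.05 and 0.058 m and angle between red_3's own z axis and vertical below 0.12 rad and contact force between red_3 and the fingers below 0.1 N) and (x of red_4 in the frame of reader between 0.017 and 0.027 m and y of red_4 in the frame of reader between -0.09 and 0.066 m and z of red_4 in the frame of reader between 0.05 and 0.058 m and angle between red_4's own z axis and vertical below 0.12 rad and contact force between red_4 and the fingers below 0.1 N)) or ((x of red_1 in the frame of reader between 0.017 and 0.027 m and y of red_1 in the frame of reader between -0.09 and 0.066 m and z of red_1 in the frame of reader between 0.05 and 0.058 m and angle between red_1's own z axis and vertical below 0.12 rad and contact force between red_1 and the fingers below 0.1 N) and (x of red_2 in the frame of tray between -0.07 and 0.07 m and y of red_2 in the frame of tray between -0.1 and 0.1 m and z of red_2 in the frame of tray between -0.002 and 0.01 m and angle between red_2's own z axis and vertical below 0.12 rad) and (x of red_3 in the frame of reader between 0.017 and 0.027 m and y of red_3 in the frame of reader between -0.09 and 0.066 m and z of red_3 in the frame of reader between 0.05 and 0.058 m and angle between red_3's own z axis and vertical below 0.12 rad and contact force between red_3 and the fingers below 0.1 N) and (x of red_4 in the frame of reader between 0.017 and 0.027 m and y of red_4 in the frame of reader between -0.09 and 0.066 m and z of red_4 in the frame of reader between 0.05 and 0.058 m and angle between red_4's own z axis and vertical below 0.12 rad and contact force between red_4 and the fingers below 0.1 N)) or ((x of red_1 in the frame of reader between 0.017 and 0.027 m and y of red_1 in the frame of reader between -0.09 and 0.066 m and z of red_1 in the frame of reader between 0.05 and 0.058 m and angle between red_1's own z axis and vertical below 0.12 rad and contact force between red_1 and the fingers below 0.1 N) and (x of red_2 in the frame of reader between 0.017 and 0.027 m and y of red_2 in the frame of reader between -0.09 and 0.066 m and z of red_2 in the frame of reader between 0.05 and 0.058 m and angle between red_2's own z axis and vertical below 0.12 rad and contact force between red_2 and the fingers below 0.1 N) and (x of red_3 in the frame of tray between -0.07 and 0.07 m and y of red_3 in the frame of tray between -0.1 and 0.1 m and z of red_3 in the frame of tray between -0.002 and 0.01 m and angle between red_3's own z axis and vertical below 0.12 rad) and (x of red_4 in the frame of reader between 0.017 and 0.027 m and y of red_4 in the frame of reader between -0.09 and 0.066 m and z of red_4 in the frame of reader between 0.05 and 0.058 m and angle between red_4's own z axis and vertical below 0.12 rad and contact force between red_4 and the fingers below 0.1 N)) or ((x of red_1 in the frame of reader between 0.017 and 0.027 m and y of red_1 in the frame of reader between -0.09 and 0.066 m and z of red_1 in the frame of reader between 0.05 and 0.058 m and angle between red_1's own z axis and vertical below 0.12 rad and contact force between red_1 and the fingers below 0.1 N) and (x of red_2 in the frame of reader between 0.017 and 0.027 m and y of red_2 in the frame of reader between -0.09 and 0.066 m and z of red_2 in the frame of reader between 0.05 and 0.058 m and angle between red_2's own z axis and vertical below 0.12 rad and contact force between red_2 and the fingers below 0.1 N) and (x of red_3 in the frame of reader between 0.017 and 0.027 m and y of red_3 in the frame of reader between -0.09 and 0.066 m and z of red_3 in the frame of reader between 0.05 and 0.058 m and angle between red_3's own z axis and vertical below 0.12 rad and contact force between red_3 and the fingers below 0.1 N) and (x of red_4 in the frame of tray between -0.07 and 0.07 m and y of red_4 in the frame of tray between -0.1 and 0.1 m and z of red_4 in the frame of tray between -0.002 and 0.01 m and angle between red_4's own z axis and vertical below 0.12 rad))) and x of black_1 in the frame of tray between -0.07 and 0.07 m and y of black_1 in the frame of tray between -0.1 and 0.1 m and z of black_1 in the frame of tray between -0.002 and 0.01 m and angle between each of black_1, black_2's own z axis and vertical below 0.12 rad and x of black_2 in the frame of tray between -0.07 and 0.07 m and y of black_2 in the frame of tray between -0.1 and 0.1 m and z of black_2 in the frame of tray between -0.002 and 0.01 m and z of blank in the frame of reader between 0.05 and 0.058 m and y of blank in the frame of reader between 0.078 and 0.09 m and value of joint shutter between 0.029 and 0.035 m and velocity of joint shutter between -0.01 and 0.01 m/s and contact force between shutter and the fingers above 3 N); the arm keeps its last pose, push and grip.
It fails at once if a vial is dropped (falls freely by more than about 25 mm) ((linear speed of red_1 above 0.7 m/s and contact force between red_1 and the arm below 0.01 N and contact force between red_1 and the fingers below 0.01 N) or (linear speed of red_2 above 0.7 m/s and contact force between red_2 and the arm below 0.01 N and contact force between red_2 and the fingers below 0.01 N) or (linear speed of red_3 above 0.7 m/s and contact force between red_3 and the arm below 0.01 N and contact force between red_3 and the fingers below 0.01 N) or (linear speed of red_4 above 0.7 m/s and contact force between red_4 and the arm below 0.01 N and contact force between red_4 and the fingers below 0.01 N)).
It fails at once if a vial is knocked over (angle between any of red_1, red_2, red_3, red_4, black_1, black_2, blank's own z axis and vertical above 0.8 rad).
It fails at once if the blank is taken out of its well, or a black-capped vial out of the tray (distance of any of black_1, black_2, blank from where it was at the start of the episode above 0.03 m).
It fails at once if the timer, the marker or the tape is shoved about (distance of any of clock, marker, tape from where it was at the start of the episode above 0.03 m).
It also fails if it takes over 69 s, if anything falls off the work surface, if the arm or the gripper's body presses on something with over 40 N, if the wrist force passes 120 N, or if a joint passes its speed limit or range.

## Robot

A 6-joint arm with a two-finger parallel gripper is mounted at the origin on the work surface; the furniture and walls round the work are solid. World frame = base frame: x ahead of the robot, y to its left, z up, the work surface at z = 0. Lengths are in m, angles in degrees, forces in N, time in s.
With the tool pointing down it reaches from about 0.4 to 0.825 m from the base axis. Payload 7 kg.
Tool frame: the origin (TCP) lies midway between the tips of the shut fingers; the grasp point (between the pads) lies 19 mm behind it (ctrl.hold_point_z is the distance from the TCP to the grasp point, in m); z points along the fingers, y is the line along which they close (so a half turn about z gives the same grasp; the last joint's range is limited). The gripper opens to 88 mm and grips with 3 to 60 N. Pads are 19 mm wide; open, the fingers measure 130 mm over their backs; the gripper's body (78 mm by 193 mm) begins 47 mm behind the grasp point.
Start: joints at [-47.378, 20.546, 0.682, 0, -70.136, -16.507], TCP at [0.297, -0.606, 0.227] pointing down, gripper open.
Joint ranges: [-176.03, 176.03], [-82.01, 121.73], [-58.28, 71.71], [-173.87, 95.51], [-174.79, -0.11], [-173.66, 173.66]. Speed limits (degrees/s): [136.94, 136.94, 172.46, 180, 180, 180].

## Interface

Orientations are given as [roll, pitch, yaw] about the fixed x, y, z axes, in that order (R = Rz(yaw) Ry(pitch) Rx(roll)).
In Python, from plant import ctrl gives the robot as it stands.
- The arm moves only by the tool apply_moves, never from a script. Its argument "deltas" is a list of rows, each an object with "fingers": the finger opening in mm, from 0 to 87.6; "delta_pos": the shift along the tool's x, y, z in mm, a list of three; "angular": the turn, a rotation vector about the tool's x, y, z in degrees, a list of three. A call has 1 to 10 rows; each row is the pose to reach, as a shift and turn from the pose commanded when the call began, along the tool's axes at that moment; what a row does not reach only later rows make up. A row lasts 1/10 s, in which the tool goes at most 50 mm and 8.59 degrees, less where a joint would pass 70% of its speed; a pose out of reach is approached as far as the arm can. A call with a gripper value outside its range is refused whole. The fingers move at their own pace and stop on an object; the grip force is fixed at half the most. Time passes only in rows, so rows that repeat a pose let the fingers close. It gives the time, the measured TCP pose, the force, the opening and the grip force at its end, in the units of the state.
- ctrl.get_obs(): the state, without advancing time (a new reading comes with each control period).
- ctrl.snapshot(name): name is "scene" or "top"; returns the picture (384x512x3 uint8, red, green, blue); there is no depth.
- ctrl.camera_params(name): a dict with "fx", "fy", "cx", "cy" (pixels), "cam_to_world" (4x4, takes a point from camera to world coordinates). Camera axes: x right, y up, looking along -z (the intrinsics and any distortion apply to the point x, -y, -z); pixel columns grow to the right and rows downward; lengths in m; the calibration is good to about 2 mm. A picture is of the moment at which its call begins. camera_params takes no time and is no camera call.
- ctrl.close_job(): hands the job in; it is judged then, once.
The state is a dict: "clock": time; "joint_pos": joint angles; "qvel": joint speeds; "tau": joint torques, N m; "tool_pos": TCP position; "orientation": TCP orientation; "force": force on the tool from outside, world axes, zero at the start; "moment": the same for the moment, N m; "opening": finger opening in m; "gripper_force": force on a finger pad.
Only numpy, scipy, OpenCV 4.12 (cv2) and the standard library are available. Lean on these libraries where they do the work, as an engineer would, in place of code of your own. Each camera call takes 0.05 s, during which the arm holds its last target. There are 200 camera calls.

## Working session

There is one attempt and no reset: what is moved stays moved. The work goes in short steps, Python scripts to look and compute and a tool call to move; the robot and the scene stay as the last step left them, time stands still between calls to the robot, and variables do not carry over. Pictures are saved under pics/ and viewed, at most 10 in all, crops included, and the job is handed in when it is done.

Besides the shell and the picture viewer there is one more tool, called after ">>>" by a JSON object that holds its "method" and its "body", one argument or row to a line. apply_moves: Moves the arm, as the interface text tells. Its arguments: {"type":"object","properties":{"deltas":{"type":"array"}},"required":["deltas"]}

```bash
mkdir -p pics; python3 - <<'E'
from plant import ctrl
import cv2
for n in("scene","top"):
    im=ctrl.snapshot(n); cv2.imwrite(f"pics/{n}0.png",cv2.cvtColor(im,cv2.COLOR_RGB2BGR))
    p=ctrl.camera_params(n); print(n,{k:(v if k!="cam_to_world" else v) for k,v in p.items()})
o=ctrl.get_obs(); print(o, ctrl.hold_point_z)
E
```

```text
scene {'fx': 448.97613532060524, 'fy': 448.97613532060524, 'cx': 250.3708767380555, 'cy': 190.4149077305745, 'cam_to_world': array([[ 0.52276217,  0.6070133 , -0.59854371, -0.2799105 ],
       [-0.85243613,  0.36521149, -0.37412994, -0.59583883],
       [-0.00850681,  0.70580126,  0.70835882,  0.98577759],
       [ 0.        ,  0.        ,  0.        ,  1.        ]])}
top {'fx': 467.93185159313424, 'fy': 467.93185159313424, 'cx': 247.37997389902645, 'cy': 196.2510453583883, 'cam_to_world': array([[-0.00405834,  0.99646373, -0.08392594,  0.37617527],
       [-0.99975238, -0.00220677,  0.02214299, -0.10808104],
       [ 0.02187948,  0.08399502,  0.99622594,  1.47077316],
       [ 0.        ,  0.        ,  0.        ,  1.        ]])}
{'clock': 0.1, 'joint_pos': array([-4.73786233e+01,  2.05868843e+01,  6.37488965e-01, -1.77606367e-02,
       -7.01364193e+01, -1.65074914e+01]), 'qvel': array([ 0.04448455, -0.10009848,  0.17099722,  0.0786699 ,  0.01256168,
        0.00868806]), 'tau': array([-1.94712506e-03, -5.84162593e+01,  2.93751472e+01,  7.01549113e+00,
        1.01362600e-02, -6.80524795e-05]), 'tool_pos': array([ 0.29688236, -0.60569842,  0.2257097 ]), 'orientation': array([ 1.79912978e+02, -8.37691001e-03, -1.53892156e+02]), 'force': array([ 0.74187294, -0.13700754,  0.08226573]), 'moment': array([-0.09018527,  0.00433328, -0.03001325]), 'gripper_force': 0.0, 'opening': 0.08736166236887485} 0.0188
```

View pics/scene0.png

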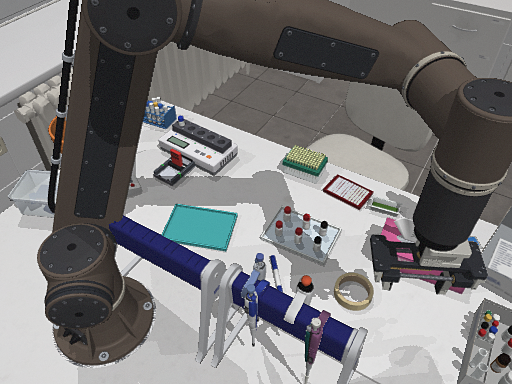

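View pics/top0.png

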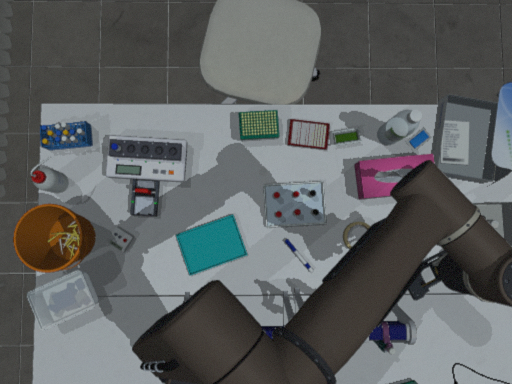

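The top view shows the white tray at about (294,204) with six vials, and the reader at (145,158) with its red tab at (145,185), facing down the image (world −x). The look-alike trays are teal at (211,245) and dark red at (308,134). The tray at (294,204) is white and holds four red and two black caps, so it's the one meant. I'll confirm with one enlarged crop and measure.

```bash
cat > h.py <<'E'
import numpy as np, cv2
from plant import ctrl
def ray(n,u,v,z):
    p=ctrl.camera_params(n); T=p["cam_to_world"]
    d=T[:3,:3]@np.array([(u-p["cx"])/p["fx"],-(v-p["cy"])/p["fy"],-1]); o=T[:3,3]
    return o+d*(z-o[2])/d[2]
def proj(n,X):
    p=ctrl.camera_params(n); T=p["cam_to_world"]
    c=T[:3,:3].T@(np.array(X)-T[:3,3]); return p["cx"]-p["fx"]*c[0]/c[2], p["cy"]+p["fy"]*c[1]/c[2]
def blobs(im,mask,box,amin=6):
    x0,y0,x1,y1=box; m=np.zeros_like(mask); m[y0:y1,x0:x1]=mask[y0:y1,x0:x1]
    n,l,s,c=cv2.connectedComponentsWithStats(m.astype(np.uint8))
    return [(c[i].round(2),s[i].tolist()) for i in range(1,n) if s[i,4]>=amin]
def hsv(im): return cv2.cvtColor(im,cv2.COLOR_RGB2HSV).astype(int)
def redm(im):
    h=hsv(im); return ((h[...,0]<10)|(h[...,0]>168))&(h[...,1]>120)&(h[...,2]>60)
E
python3 - <<'E'
from h import *
t=cv2.cvtColor(cv2.imread("pics/top0.png"),cv2.COLOR_BGR2RGB); s=cv2.cvtColor(cv2.imread("pics/scene0.png"),cv2.COLOR_BGR2RGB)
a=cv2.resize(t[125:225,98:193],None,fx=4,fy=4,interpolation=cv2.INTER_CUBIC)
b=cv2.resize(t[175:235,258:333],None,fx=5,fy=5,interpolation=cv2.INTER_CUBIC)
H=max(len(a),len(b)); c=np.zeros((H,a.shape[1]+b.shape[1],3),np.uint8); c[:len(a),:a.shape[1]]=a; c[:len(b),a.shape[1]:]=b
cv2.imwrite("pics/crop1.png",cv2.cvtColor(c,cv2.COLOR_RGB2BGR))
for n,im,boxt,boxr in(("top",t,(262,180,328,230),(98,130,193,222)),("scene",s,(258,200,345,265),(150,110,245,190))):
    print(n,"tray red")
    for c,st in blobs(im,redm(im),boxt): print(c,st,ray(n,*c,.047).round(4), ray(n,*c,.054).round(4))
    h=hsv(im); dk=h[...,2]<50
    print("dark tray"); 
    for c,st in blobs(im,dk,boxt): print(c,st,ray(n,*c,.047).round(4))
    print("tab");
    for c,st in blobs(im,redm(im),boxr): print(c,st,ray(n,*c,.08).round(4))
    bl=(h[...,0]>105)&(h[...,0]<130)&(h[...,1]>130)
    print("blue")
    for c,st in blobs(im,bl,boxr): print(c,st,ray(n,*c,.100).round(4))
    print("dark reader")
    for c,st in blobs(im,dk,boxr): print(c,st,ray(n,*c,.074).round(4))
    w=(h[...,2]>190)&(h[...,1]<40)
    print("white")
    for c,st in blobs(im,w,boxr,300): print(c,st)
E
```

```text
top tray red
[276.29 194.58] [274, 192, 6, 6, 24] [ 0.5011 -0.2282  0.047 ] [ 0.5004 -0.2276  0.054 ]
[295.5  193.73] [293, 192, 6, 5, 22] [ 0.5035 -0.2872  0.047 ] [ 0.5029 -0.2863  0.054 ]
[297.   211.71] [295, 209, 5, 6, 24] [ 0.4484 -0.2911  0.047 ] [ 0.4481 -0.2902  0.054 ]
[278.09 213.91] [276, 212, 5, 5, 22] [ 0.4419 -0.2332  0.047 ] [ 0.4416 -0.2325  0.054 ]
dark tray
[312.14 192.81] [310, 191, 5, 5, 21] [ 0.5063 -0.3383  0.047 ]
[315.05 211.91] [313, 210, 5, 5, 22] [ 0.4476 -0.3463  0.047 ]
tab
[142.28 190.23] [135, 188, 16, 6, 71] [0.512  0.1734 0.08  ]
blue
[114. 146.] [111, 143, 7, 7, 37] [0.6412 0.2542 0.1   ]
dark reader
[130.66 147.41] [127, 144, 8, 8, 29] [0.642  0.2113 0.074 ]
[144.79 148.59] [141, 145, 8, 9, 29] [0.6384 0.1689 0.074 ]
[158.77 149.4 ] [155, 146, 8, 9, 30] [0.6359 0.127  0.074 ]
[173.28 149.76] [169, 147, 8, 8, 25] [0.6348 0.0835 0.074 ]
[134.67 186.47] [133, 183, 6, 7, 15] [0.5239 0.1974 0.074 ]
[151.92 189.31] [149, 188, 7, 3, 13] [0.5153 0.146  0.074 ]
[143.72 194.28] [134, 193, 21, 4, 54] [0.5004 0.1701 0.074 ]
[155.63 210.41] [153, 204, 5, 12, 27
[... 750 characters left out ...]
78, 116, 6, 6, 26] [0.6373 0.2484 0.1   ]
[151.86 119.29] [150, 118, 5, 3, 7] [0.584  0.3262 0.1   ]
[151.57 123.  ] [150, 122, 4, 3, 7] [0.5677 0.3136 0.1   ]
dark reader
[181.35 132.03] [172, 125, 22, 12, 34] [0.605  0.2232 0.074 ]
[206.27 143.98] [190, 137, 33, 16, 56] [0.5966 0.1164 0.074 ]
[229.33 144.5 ] [228, 142, 3, 6, 6] [0.6324 0.0516 0.074 ]
[218.88 147.38] [216, 146, 6, 4, 8] [0.6033 0.0721 0.074 ]
[173.5 153. ] [171, 152, 6, 3, 6] [0.5074 0.1787 0.074 ]
[187.  158.1] [181, 155, 12, 7, 20] [0.5097 0.1275 0.074 ]
[175.08 165.8 ] [168, 161, 16, 10, 64] [0.4626 0.137  0.074 ]
[169.28 179.27] [154, 174, 26, 11, 79] [0.4069 0.1147 0.074 ]
white
[199.84 143.7 ] [150, 110, 95, 68, 2376]
```

View pics/crop1.png

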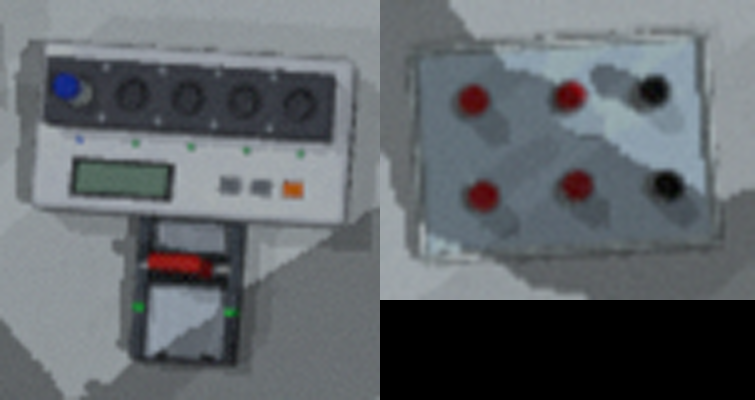

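The crop confirms both targets. The reader has the blue blank leftmost, four empty wells, the red tab and green marks. The white tray has four red caps and two black ones. Next I refine the reader pose from the block outline, LEDs, green marks and wells.

```bash
python3 - <<'E'
from h import *
for n,box in(("top",(98,130,193,222)),("scene",(150,110,245,190))):
    im=cv2.cvtColor(cv2.imread(f"pics/{n}0.png"),cv2.COLOR_BGR2RGB); h=hsv(im)
    g=(h[...,0]>45)&(h[...,0]<80)&(h[...,1]>110)
    print(n,"green");
    for c,st in blobs(im,g,box,2): print(c,st[4],"z.05",ray(n,*c,.0505).round(4),"z.027",ray(n,*c,.027).round(4))
    x0,y0,x1,y1=box; cr=im[y0:y1,x0:x1]
    up=cv2.resize(cv2.cvtColor(cr,cv2.COLOR_RGB2GRAY),None,fx=8,fy=8,interpolation=cv2.INTER_CUBIC)
    f=lambda p:((p[0]+.5)/8-.5+x0,(p[1]+.5)/8-.5+y0)
    m=(up<120).astype(np.uint8)
    m=cv2.morphologyEx(m,cv2.MORPH_OPEN,np.ones((9,9)))
    cs,_=cv2.findContours(m,cv2.RETR_EXTERNAL,cv2.CHAIN_APPROX_NONE)
    for c in sorted(cs,key=cv2.contourArea)[-3:]:
        W=np.array([ray(n,*f(p),.074)[:2] for p in c[:,0]],np.float32)*1000
        r=cv2.minAreaRect(W); print("rect",cv2.contourArea(c)/64,np.round(r[0],1),np.round(r[1],1),round(r[2],2),cv2.boxPoints(r).round(1).tolist())
    if n=="top":
        # wells: darker discs inside the block
        m=((up<58)).astype(np.uint8); m=cv2.morphologyEx(m,cv2.MORPH_CLOSE,cv2.getStructuringElement(2,(25,25)))
        cs,_=cv2.findContours(m,cv2.RETR_EXTERNAL,cv2.CHAIN_APPROX_NONE)
        for c in cs:
            if cv2.contourArea(c)>1000:
                (u,v),rr=cv2.minEnclosingCircle(c); print("well",np.round(f((u,v)),2),rr/8,ray(n,*f((u,v)),.074).round(4))
E
```

```text
top green
[132.12 201.12] 8 z.05 [0.4818 0.2095 0.0505] z.027 [0.4836 0.2147 0.027 ]
[155.5 202.5] 8 z.05 [0.4774 0.1389 0.0505] z.027 [0.4791 0.143  0.027 ]
rect 257.9609375 [575.4 218. ] [78.4 31.5] 86.36 [[557.2000122070312, 179.89999389648438], [588.7000122070312, 177.89999389648438], [593.7000122070312, 256.20001220703125], [562.2000122070312, 258.20001220703125]]
rect 1514.9140625 [622.3 177.4] [122.5 240.7] 1.26 [[558.5, 296.29998779296875], [563.7000122070312, 55.70000076293945], [686.2000122070312, 58.400001525878906], [680.9000244140625, 299.0]]Traceback (most recent call last):
  File "<stdin>", line 14, in <module>
  File "h.py", line 4, in ray
    p=ctrl.camera_params(n); T=p["cam_to_world"]
ValueError: time passes only in moves, steps and waits
```

The tab and green marks put well_2 at about (0.638, 0.169) with reader yaw of about −3.4°, which matches the dark well discs. First move: travel above the first red vial, at top pixel (276,194).

>>> {"method": "apply_moves", "body": {
  "deltas": [
    {"fingers": 60,"delta_pos": [-15,10,0],"angular": [0,0,-4]},
    {"fingers": 34,"delta_pos": [-50,36,0],"angular": [0,0,-10]},
    {"fingers": 34,"delta_pos": [-90,64,0],"angular": [0,0,-17]},
    {"fingers": 34,"delta_pos": [-131,94,0],"angular": [0,0,-24]},
    {"fingers": 34,"delta_pos": [-171,122,0],"angular": [0,0,-31]},
    {"fingers": 34,"delta_pos": [-211,151,0],"angular": [0,0,-38]},
    {"fingers": 34,"delta_pos": [-251,180,0],"angular": [0,0,-45]},
    {"fingers": 34,"delta_pos": [-291,208,0],"angular": [0,0,-52]},
    {"fingers": 34,"delta_pos": [-329,235,20],"angular": [0,0,-58]},
    {"fingers": 34,"delta_pos": [-349,250,50],"angular": [0,0,-60.5]}
  ]
}}

```text
clock: 1.1
tool_pos: [0.503, -0.2254, 0.1778]
orientation: [-179.7, -0.0, -93.0]
force: [-0.2, 0.1, -0.2]
opening: 0.0343
gripper_force: 0.0
```

```bash
sed -i 's/^def ray/_P={}\ndef cam(n):\n    if n not in _P: _P[n]=ctrl.camera_params(n)\n    return _P[n]\ndef ray/; s/p=ctrl.camera_params(n); T/p=cam(n); T/' h.py; python3 - <<'E'
from h import *
o=ctrl.get_obs(); print(o["clock"],o["tool_pos"],o["orientation"],o["opening"],o["force"])
im=ctrl.snapshot("scene"); t=ctrl.snapshot("top"); s0=cv2.cvtColor(cv2.imread("pics/scene0.png"),cv2.COLOR_BGR2RGB)
c=cv2.resize(im[100:290,150:400],None,fx=3,fy=3,interpolation=cv2.INTER_CUBIC); cv2.imwrite("pics/s1.png",cv2.cvtColor(c,cv2.COLOR_RGB2BGR))
h=hsv(s0); g=(h[...,0]>45)&(h[...,0]<80)&(h[...,1]>70)
for c,st in blobs(s0,g,(140,110,245,190),2): print(c,st[4],"z.05",ray("scene",*c,.0505).round(4),"z.027",ray("scene",*c,.027).round(4))
E
```

```text
1.1 [ 0.50296517 -0.22544964  0.17777452] [-1.79739137e+02 -1.65072644e-02 -9.30271380e+01] 0.034342143135348974 [-0.166087    0.12043591 -0.22021382]
[194.5 143. ] 2 z.05 [0.6034 0.171  0.0505] z.027 [0.6256 0.1902 0.027 ]
[204.5 147. ] 2 z.05 [0.6036 0.1306 0.0505] z.027 [0.6258 0.1489 0.027 ]
[162.5 164.5] 6 z.05 [0.4662 0.1935 0.0505] z.027 [0.485  0.2133 0.027 ]
[179.8 174.6] 10 z.05 [0.4574 0.1185 0.0505] z.027 [0.4759 0.1364 0.027 ]
```

View pics/s1.png

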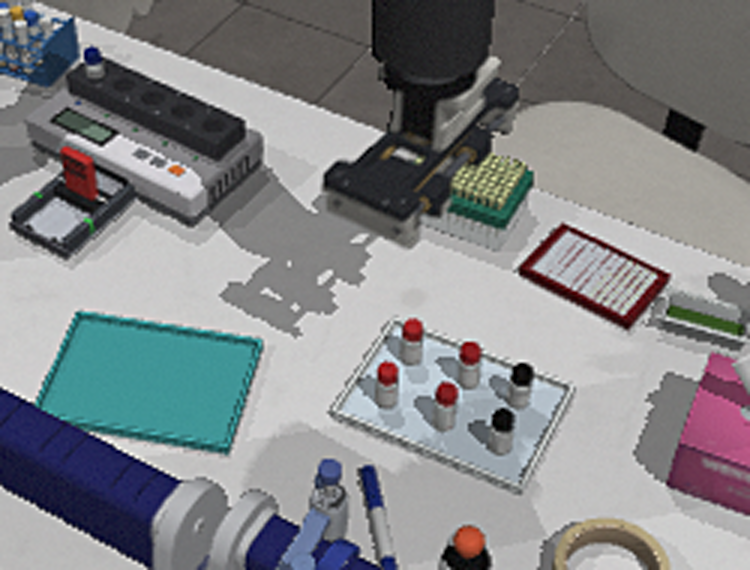

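The scene view shows the gripper at crop (400,200), clear above the tray. All six vials are upright and the reader is intact. Descend and grip.

>>> {"method": "apply_moves", "body": {
  "deltas": [
    {"fingers": 34,"delta_pos": [0,0,20],"angular": [0,0,0]},
    {"fingers": 34,"delta_pos": [0,0,60],"angular": [0,0,0]},
    {"fingers": 34,"delta_pos": [0,0,100],"angular": [0,0,0]},
    {"fingers": 34,"delta_pos": [0,0,130],"angular": [0,0,0]},
    {"fingers": 34,"delta_pos": [0,0,147],"angular": [0,0,0]},
    {"fingers": 34,"delta_pos": [0,0,148],"angular": [0,0,0]},
    {"fingers": 34,"delta_pos": [0,0,148],"angular": [0,0,0]},
    {"fingers": 12,"delta_pos": [0,0,148],"angular": [0,0,0]},
    {"fingers": 12,"delta_pos": [0,0,148],"angular": [0,0,0]},
    {"fingers": 12,"delta_pos": [0,0,148],"angular": [0,0,0]}
  ]
}}

```text
clock: 2.2
tool_pos: [0.5013, -0.2281, 0.0298]
orientation: [-179.9, -0.0, -93.4]
force: [-0.1, -0.6, 4.1]
opening: 0.0194
gripper_force: 29.9
```

Gripped on the cap, with 19.4 mm opening and 30 N. Lift and start toward well_2.

>>> {"method": "apply_moves", "body": {
  "deltas": [
    {"fingers": 12,"delta_pos": [0,0,-15],"angular": [0,0,0]},
    {"fingers": 12,"delta_pos": [0,0,-50],"angular": [0,0,0]},
    {"fingers": 12,"delta_pos": [0,0,-90],"angular": [0,0,0]},
    {"fingers": 12,"delta_pos": [-20,-6,-118],"angular": [0,0,0]},
    {"fingers": 12,"delta_pos": [-58,-17,-125],"angular": [0,0,0]},
    {"fingers": 12,"delta_pos": [-100,-28,-125],"angular": [0,0,0]},
    {"fingers": 12,"delta_pos": [-142,-40,-125],"angular": [0,0,0]},
    {"fingers": 12,"delta_pos": [-184,-52,-125],"angular": [0,0,0]},
    {"fingers": 12,"delta_pos": [-226,-64,-125],"angular": [0,0,0]},
    {"fingers": 12,"delta_pos": [-268,-76,-125],"angular": [0,0,0]}
  ]
}}

```text
clock: 3.2
tool_pos: [0.5924, 0.0369, 0.1544]
orientation: [-179.9, 0.0, -93.4]
force: [-0.2, -1.3, 0.5]
opening: 0.0195
gripper_force: 29.9
```

>>> {"method": "apply_moves", "body": {
  "deltas": [
    {"fingers": 12,"delta_pos": [-42,-11,0],"angular": [0,0,0]},
    {"fingers": 12,"delta_pos": [-84,-22,0],"angular": [0,0,0]},
    {"fingers": 12,"delta_pos": [-116,-31,0],"angular": [0,0,0]},
    {"fingers": 12,"delta_pos": [-132,-36,20],"angular": [0,0,0]},
    {"fingers": 12,"delta_pos": [-136,-37.4,40],"angular": [0,0,0]},
    {"fingers": 12,"delta_pos": [-136,-37.4,45],"angular": [0,0,0]},
    {"fingers": 12,"delta_pos": [-136,-37.4,45],"angular": [0,0,0]}
  ]
}}

```text
clock: 3.9
tool_pos: [0.6368, 0.1682, 0.1081]
orientation: [179.9, -0.1, -93.4]
force: [0.1, 0.6, 0.5]
opening: 0.0193
gripper_force: 29.9
```

```bash
python3 - <<'E'
from h import *
o=ctrl.get_obs(); print(o["clock"],o["tool_pos"],o["orientation"],o["opening"],o["force"])
s=ctrl.snapshot("scene"); t=ctrl.snapshot("top")
cv2.imwrite("pics/s2r.png",cv2.cvtColor(s,cv2.COLOR_RGB2BGR));cv2.imwrite("pics/t2r.png",cv2.cvtColor(t,cv2.COLOR_RGB2BGR))
a=cv2.resize(s[85:185,140:260],None,fx=5,fy=5,interpolation=cv2.INTER_CUBIC); cv2.imwrite("pics/s2.png",cv2.cvtColor(a,cv2.COLOR_RGB2BGR))
for c,st in blobs(s,redm(s),(150,85,245,190)): print(c,st)
E
```

```text
3.9 [0.63684678 0.16819387 0.1080531 ] [ 1.79915762e+02 -5.95649636e-02 -9.33787349e+01] 0.019296936686190456 [0.05182134 0.57696299 0.51995351]
[200.67 119.87] [200, 117, 3, 7, 15]
[176.51 157.57] [170, 149, 13, 18, 120]
```

View pics/s2.png

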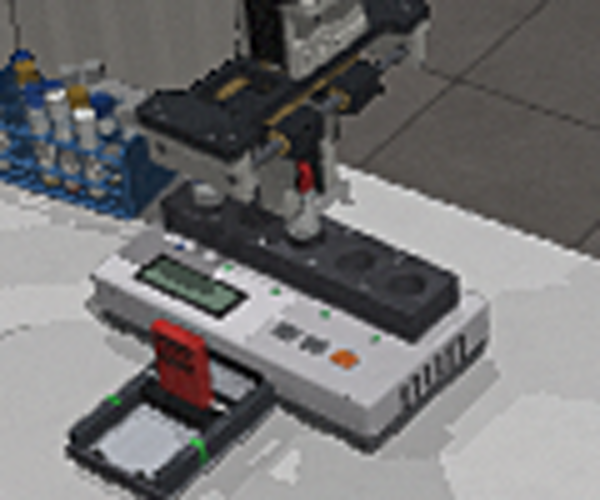

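The vial hangs upright over the middle well at crop (305,240), level with the row of well_3 (358,262) and well_4 (410,285). Fine correction, then a slow descent while watching the force.

>>> {"method": "apply_moves", "body": {
  "deltas": [
    {"fingers": 12,"delta_pos": [-0.6,-1.7,0],"angular": [0,0,0]},
    {"fingers": 12,"delta_pos": [-0.6,-1.7,4],"angular": [0,0,0]},
    {"fingers": 12,"delta_pos": [-0.6,-1.7,8],"angular": [0,0,0]},
    {"fingers": 12,"delta_pos": [-0.6,-1.7,11],"angular": [0,0,0]},
    {"fingers": 12,"delta_pos": [-0.6,-1.7,14],"angular": [0,0,0]},
    {"fingers": 12,"delta_pos": [-0.6,-1.7,14],"angular": [0,0,0]}
  ]
}}

```text
clock: 4.6
tool_pos: [0.6388, 0.1689, 0.0939]
orientation: [179.9, -0.0, -93.4]
force: [0.4, -0.2, 0.5]
opening: 0.0191
gripper_force: 29.9
```

No contact force with the bottom already inside the mouth. Continue to the floor.

>>> {"method": "apply_moves", "body": {
  "deltas": [
    {"fingers": 12,"delta_pos": [0,0,4],"angular": [0,0,0]},
    {"fingers": 12,"delta_pos": [0,0,8],"angular": [0,0,0]},
    {"fingers": 12,"delta_pos": [0,0,11],"angular": [0,0,0]},
    {"fingers": 12,"delta_pos": [0,0,13],"angular": [0,0,0]},
    {"fingers": 12,"delta_pos": [0,0,14],"angular": [0,0,0]},
    {"fingers": 12,"delta_pos": [0,0,14],"angular": [0,0,0]}
  ]
}}

```text
clock: 5.2
tool_pos: [0.6392, 0.1691, 0.0804]
orientation: [180.0, -0.0, -93.4]
force: [0.6, -0.0, -0.3]
opening: 0.0195
gripper_force: 29.9
```

>>> {"method": "apply_moves", "body": {
  "deltas": [
    {"fingers": 12,"delta_pos": [0,0,0.7],"angular": [0,0,0]},
    {"fingers": 36,"delta_pos": [0,0,0.7],"angular": [0,0,0]},
    {"fingers": 36,"delta_pos": [0,0,0.7],"angular": [0,0,0]},
    {"fingers": 36,"delta_pos": [0,0,0.7],"angular": [0,0,0]},
    {"fingers": 36,"delta_pos": [0,0,-10],"angular": [0,0,0]},
    {"fingers": 36,"delta_pos": [0,0,-40],"angular": [0,0,0]},
    {"fingers": 36,"delta_pos": [0,0,-70],"angular": [0,0,0]},
    {"fingers": 36,"delta_pos": [30,13,-78],"angular": [0,0,0]},
    {"fingers": 36,"delta_pos": [70,29,-78],"angular": [0,0,0]},
    {"fingers": 36,"delta_pos": [112,47,-78],"angular": [0,0,0]}
  ]
}}

```text
clock: 6.2
tool_pos: [0.5855, 0.0596, 0.1598]
orientation: [-179.9, 0.0, -93.3]
force: [-0.6, -0.5, 0.4]
opening: 0.0359
gripper_force: 0.0
```

>>> {"method": "apply_moves", "body": {
  "deltas": [
    {"fingers": 36,"delta_pos": [42,17.5,0],"angular": [0,0,0]},
    {"fingers": 36,"delta_pos": [84,35,0],"angular": [0,0,0]},
    {"fingers": 36,"delta_pos": [126,52.5,0],"angular": [0,0,0]},
    {"fingers": 36,"delta_pos": [168,70,0],"angular": [0,0,0]},
    {"fingers": 36,"delta_pos": [210,87.5,0],"angular": [0,0,0]},
    {"fingers": 36,"delta_pos": [252,105,0],"angular": [0,0,0]},
    {"fingers": 36,"delta_pos": [285,119,0],"angular": [0,0,0]},
    {"fingers": 36,"delta_pos": [301,125.7,20],"angular": [0,0,0]},
    {"fingers": 36,"delta_pos": [301,125.7,50],"angular": [0,0,0]},
    {"fingers": 36,"delta_pos": [301,125.7,50],"angular": [0,0,0]}
  ]
}}

```text
clock: 7.2
tool_pos: [0.4399, -0.2331, 0.1065]
orientation: [179.7, 0.1, -93.5]
force: [0.2, -0.1, -0.4]
opening: 0.0357
gripper_force: 0.0
```

```bash
python3 - <<'E'
from h import *
o=ctrl.get_obs(); print(o["clock"],o["tool_pos"],o["orientation"],o["opening"],o["force"])
s=ctrl.snapshot("scene"); t=ctrl.snapshot("top")
for c,st in blobs(t,redm(t),(100,130,193,222)): print("top",c,st,ray("top",*c,.102).round(4))
for c,st in blobs(s,redm(s),(150,85,245,190)): print("scene",c,st,ray("scene",*c,.097).round(4))
for c,st in blobs(s,redm(s),(258,200,345,265)): print("sc tray",c,st,ray("scene",*c,.047).round(4))
for c,st in blobs(t,redm(t),(262,180,328,230)): print("top tray",c,st,ray("top",*c,.052).round(4))
h=hsv(t);bl=(h[...,0]>105)&(h[...,0]<130)&(h[...,1]>130)
for c,st in blobs(t,bl,(100,130,193,222)): print("blank",c,st,ray("top",*c,.100).round(4))
E
```

```text
7.2 [ 0.43986811 -0.23311864  0.10647416] [ 1.79728296e+02  5.36892672e-02 -9.35130804e+01] 0.03573214682864929 [ 0.17959753 -0.14365018 -0.41305184]
top [142.95 147.43] [140, 145, 7, 6, 37] [0.6366 0.1688 0.102 ]
top [142.25 190.48] [135, 188, 16, 6, 52] [0.5091 0.169  0.102 ]
scene [200.18 126.46] [198, 124, 6, 6, 28] [0.6377 0.1678 0.097 ]
scene [176.45 157.7 ] [170, 149, 13, 18, 124] [0.4749 0.1378 0.097 ]
sc tray [306.35 217.1 ] [303, 214, 7, 7, 40] [ 0.5043 -0.2883  0.047 ]
sc tray [278.65 224.05] [276, 221, 7, 7, 40] [ 0.4422 -0.2347  0.047 ]
sc tray [298.47 230.97] [295, 228, 7, 7, 38] [ 0.4484 -0.2925  0.047 ]
blank [113.97 145.82] [111, 143, 7, 7, 38] [0.6418 0.2543 0.1   ]
```

The vial in well_2 is seated: the top view (143,147) and scene view (200,126) agree at cap height. Now vial two, at scene (279,224): descend and grip.

>>> {"method": "apply_moves", "body": {
  "deltas": [
    {"fingers": 36,"delta_pos": [0.2,-1.8,20],"angular": [0,0,0]},
    {"fingers": 36,"delta_pos": [0.2,-1.8,50],"angular": [0,0,0]},
    {"fingers": 36,"delta_pos": [0.2,-1.8,70],"angular": [0,0,0]},
    {"fingers": 36,"delta_pos": [0.2,-1.8,76],"angular": [0,0,0]},
    {"fingers": 36,"delta_pos": [0.2,-1.8,76],"angular": [0,0,0]},
    {"fingers": 12,"delta_pos": [0.2,-1.8,76],"angular": [0,0,0]},
    {"fingers": 12,"delta_pos": [0.2,-1.8,76],"angular": [0,0,0]},
    {"fingers": 12,"delta_pos": [0.2,-1.8,76],"angular": [0,0,0]},
    {"fingers": 12,"delta_pos": [0.2,-1.8,76],"angular": [0,0,0]}
  ]
}}

```text
clock: 8.2
tool_pos: [0.4452, -0.2335, 0.0337]
orientation: [-179.9, -0.0, -93.4]
force: [0.5, 0.1, 5.9]
opening: 0.0186
gripper_force: 30.0
```

>>> {"method": "apply_moves", "body": {
  "deltas": [
    {"fingers": 12,"delta_pos": [0,0,-10],"angular": [0,0,0]},
    {"fingers": 12,"delta_pos": [0,0,-45],"angular": [0,0,0]},
    {"fingers": 12,"delta_pos": [0,0,-85],"angular": [0,0,0]},
    {"fingers": 12,"delta_pos": [-15,-7,-115],"angular": [0,0,0]},
    {"fingers": 12,"delta_pos": [-53,-24,-123],"angular": [0,0,0]},
    {"fingers": 12,"delta_pos": [-93,-42,-123],"angular": [0,0,0]},
    {"fingers": 12,"delta_pos": [-133,-61,-123],"angular": [0,0,0]},
    {"fingers": 12,"delta_pos": [-173,-79,-123],"angular": [0,0,0]},
    {"fingers": 12,"delta_pos": [-213,-97,-123],"angular": [0,0,0]},
    {"fingers": 12,"delta_pos": [-253,-116,-123],"angular": [0,0,0]}
  ]
}}

```text
clock: 9.2
tool_pos: [0.5752, 0.0141, 0.1564]
orientation: [-180.0, 0.0, -93.4]
force: [1.5, -2.1, 0.6]
opening: 0.0189
gripper_force: 30.0
```

>>> {"method": "apply_moves", "body": {
  "deltas": [
    {"fingers": 12,"delta_pos": [-40,-18,0],"angular": [0,0,0]},
    {"fingers": 12,"delta_pos": [-80,-36,0],"angular": [0,0,0]},
    {"fingers": 12,"delta_pos": [-108,-49,0],"angular": [0,0,0]},
    {"fingers": 12,"delta_pos": [-118,-54,20],"angular": [0,0,0]},
    {"fingers": 12,"delta_pos": [-118,-54,38],"angular": [0,0,0]},
    {"fingers": 12,"delta_pos": [-118,-54,40],"angular": [0,0,0]},
    {"fingers": 12,"delta_pos": [-118,-54,40],"angular": [0,0,0]}
  ]
}}

```text
clock: 9.9
tool_pos: [0.6355, 0.1267, 0.1157]
orientation: [179.9, -0.0, -93.4]
force: [-0.8, -0.4, 0.1]
opening: 0.0185
gripper_force: 30.0
```

```bash
python3 - <<'E'
from h import *
o=ctrl.get_obs(); print(o["clock"],o["tool_pos"],o["orientation"],o["opening"],o["force"])
s=ctrl.snapshot("scene"); t=ctrl.snapshot("top")
cv2.imwrite("pics/s3r.png",cv2.cvtColor(s,cv2.COLOR_RGB2BGR));cv2.imwrite("pics/t3r.png",cv2.cvtColor(t,cv2.COLOR_RGB2BGR))
a=cv2.resize(s[95:175,165:255],None,fx=8,fy=7,interpolation=cv2.INTER_CUBIC); cv2.imwrite("pics/s3.png",cv2.cvtColor(a,cv2.COLOR_RGB2BGR))
for c,st in blobs(s,redm(s),(150,85,245,190)): print(c,st)
E
```

```text
9.9 [0.63546574 0.12667853 0.1157258 ] [ 1.79944974e+02 -4.65021016e-02 -9.33847226e+01] 0.01847489835200701 [-0.79494124 -0.40415081  0.10265053]
[210.94 122.89] [210, 120, 3, 7, 18]
[176.48 157.61] [170, 149, 13, 18, 122]
```

View pics/s3.png

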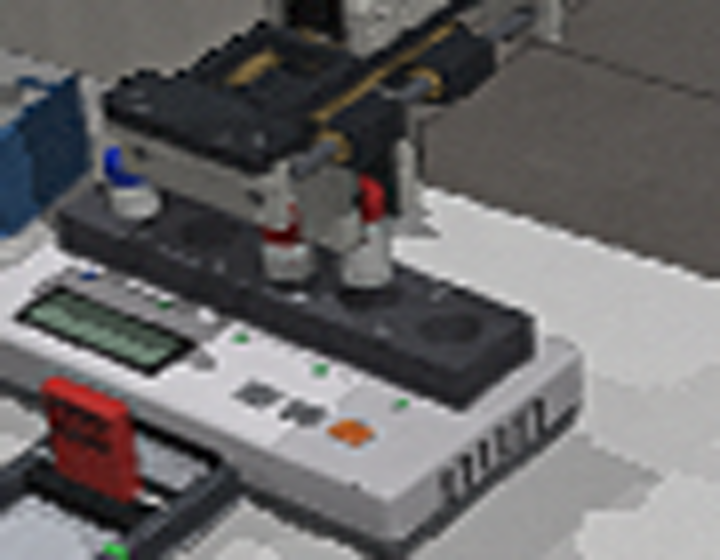

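The second vial is upright over well_3 at crop (367,280). The first is seated beside it at (290,265), and the blank is undisturbed.

>>> {"method": "apply_moves", "body": {
  "deltas": [
    {"fingers": 12,"delta_pos": [-0.5,-1.1,4],"angular": [0,0,0]},
    {"fingers": 12,"delta_pos": [-0.5,-1.1,9],"angular": [0,0,0]},
    {"fingers": 12,"delta_pos": [-0.5,-1.1,13],"angular": [0,0,0]},
    {"fingers": 12,"delta_pos": [-0.5,-1.1,16],"angular": [0,0,0]},
    {"fingers": 12,"delta_pos": [-0.5,-1.1,19],"angular": [0,0,0]},
    {"fingers": 12,"delta_pos": [-0.5,-1.1,19],"angular": [0,0,0]}
  ]
}}

```text
clock: 10.6
tool_pos: [0.6366, 0.1274, 0.0959]
orientation: [179.9, -0.0, -93.4]
force: [-0.5, -0.5, -0.8]
opening: 0.0188
gripper_force: 30.0
```

>>> {"method": "apply_moves", "body": {
  "deltas": [
    {"fingers": 12,"delta_pos": [0,0,4],"angular": [0,0,0]},
    {"fingers": 12,"delta_pos": [0,0,8],"angular": [0,0,0]},
    {"fingers": 12,"delta_pos": [0,0,10.5],"angular": [0,0,0]},
    {"fingers": 12,"delta_pos": [0,0,12],"angular": [0,0,0]},
    {"fingers": 12,"delta_pos": [0,0,12],"angular": [0,0,0]}
  ]
}}

```text
clock: 11.1
tool_pos: [0.6368, 0.1274, 0.0843]
orientation: [180.0, -0.0, -93.4]
force: [0.3, 0.5, -0.2]
opening: 0.0186
gripper_force: 30.0
```

>>> {"method": "apply_moves", "body": {
  "deltas": [
    {"fingers": 12,"delta_pos": [0,0,1],"angular": [0,0,0]},
    {"fingers": 12,"delta_pos": [0,0,2],"angular": [0,0,0]},
    {"fingers": 12,"delta_pos": [0,0,2],"angular": [0,0,0]}
  ]
}}

```text
clock: 11.4
tool_pos: [0.6373, 0.1276, 0.0837]
orientation: [-179.9, 0.0, -93.4]
force: [-3.5, 0.1, 6.0]
opening: 0.0182
gripper_force: 30.0
```

Contact with the floor at exactly the expected height, 6 N. Ease off, release, and go for the third vial at scene (306,217).

>>> {"method": "apply_moves", "body": {
  "deltas": [
    {"fingers": 12,"delta_pos": [0,0,-1.5],"angular": [0,0,0]},
    {"fingers": 36,"delta_pos": [0,0,-1.5],"angular": [0,0,0]},
    {"fingers": 36,"delta_pos": [0,0,-1.5],"angular": [0,0,0]},
    {"fingers": 36,"delta_pos": [0,0,-1.5],"angular": [0,0,0]},
    {"fingers": 36,"delta_pos": [0,0,-12],"angular": [0,0,0]},
    {"fingers": 36,"delta_pos": [0,0,-42],"angular": [0,0,0]},
    {"fingers": 36,"delta_pos": [0,0,-72],"angular": [0,0,0]},
    {"fingers": 32,"delta_pos": [30,8,-80],"angular": [0,0,0]},
    {"fingers": 32,"delta_pos": [70,18,-80],"angular": [0,0,0]},
    {"fingers": 32,"delta_pos": [112,29,-80],"angular": [0,0,0]}
  ]
}}

```text
clock: 12.4
tool_pos: [0.6014, 0.0169, 0.1638]
orientation: [-179.9, 0.0, -93.3]
force: [1.4, -1.9, 0.4]
opening: 0.0319
gripper_force: 0.0
```

>>> {"method": "apply_moves", "body": {
  "deltas": [
    {"fingers": 32,"delta_pos": [42,11,0],"angular": [0,0,0]},
    {"fingers": 32,"delta_pos": [84,22,0],"angular": [0,0,0]},
    {"fingers": 32,"delta_pos": [126,32,0],"angular": [0,0,0]},
    {"fingers": 32,"delta_pos": [168,43,0],"angular": [0,0,0]},
    {"fingers": 32,"delta_pos": [210,54,0],"angular": [0,0,0]},
    {"fingers": 32,"delta_pos": [252,65,0],"angular": [0,0,0]},
    {"fingers": 32,"delta_pos": [290,74,0],"angular": [0,0,0]},
    {"fingers": 32,"delta_pos": [310,79,20],"angular": [0,0,0]},
    {"fingers": 32,"delta_pos": [310,79,47],"angular": [0,0,0]},
    {"fingers": 32,"delta_pos": [310,79,47],"angular": [0,0,0]}
  ]
}}

```text
clock: 13.4
tool_pos: [0.5017, -0.2875, 0.113]
orientation: [179.7, 0.1, -93.5]
force: [-0.9, 0.8, 0.1]
opening: 0.0318
gripper_force: 0.0
```

```bash
python3 - <<'E'
from h import *
s=ctrl.snapshot("scene"); t=ctrl.snapshot("top")
o=ctrl.get_obs(); print(o["clock"],o["tool_pos"],o["orientation"],o["opening"],o["force"])
for c,st in blobs(t,redm(t),(100,130,193,222)): print("top",c,st,ray("top",*c,.102).round(4))
for c,st in blobs(s,redm(s),(150,85,245,190)): print("scene",c,st,ray("scene",*c,.097).round(4))
for c,st in blobs(s,redm(s),(258,200,345,265)): print("sc tray",c,st,ray("scene",*c,.047).round(4))
E
```

```text
13.5 [ 0.50432737 -0.28752191  0.11624595] [ 1.79967667e+02 -2.05754250e-02 -9.33670208e+01] 0.03194404596920068 [-0.492007    0.02056585  0.65602613]
top [142.83 147.43] [140, 145, 7, 6, 30] [0.6366 0.1692 0.102 ]
top [157.37 148.37] [155, 146, 6, 6, 30] [0.6338 0.1264 0.102 ]
top [142.61 190.43] [135, 188, 16, 6, 56] [0.5093 0.1679 0.102 ]
scene [200.08 126.5 ] [198, 124, 6, 6, 26] [0.6374 0.168  0.097 ]
scene [210.24 131.1 ] [208, 128, 6, 7, 29] [0.6344 0.1254 0.097 ]
scene [176.48 157.69] [170, 149, 13, 18, 126] [0.475  0.1377 0.097 ]
sc tray [306.5  217.03] [304, 214, 6, 7, 38] [ 0.5047 -0.2885  0.047 ]
sc tray [298.47 230.97] [295, 228, 7, 7, 38] [ 0.4484 -0.2925  0.047 ]
```

>>> {"method": "apply_moves", "body": {
  "deltas": [
    {"fingers": 32,"delta_pos": [-0.2,0,20],"angular": [0,0,0]},
    {"fingers": 32,"delta_pos": [-0.2,0,55],"angular": [0,0,0]},
    {"fingers": 32,"delta_pos": [-0.2,0,78],"angular": [0,0,0]},
    {"fingers": 32,"delta_pos": [-0.2,0,86],"angular": [0,0,0]},
    {"fingers": 32,"delta_pos": [-0.2,0,86],"angular": [0,0,0]},
    {"fingers": 12,"delta_pos": [-0.2,0,86],"angular": [0,0,0]},
    {"fingers": 12,"delta_pos": [-0.2,0,86],"angular": [0,0,0]},
    {"fingers": 12,"delta_pos": [-0.2,0,86],"angular": [0,0,0]},
    {"fingers": 12,"delta_pos": [-0.2,0,86],"angular": [0,0,0]}
  ]
}}

```text
clock: 14.4
tool_pos: [0.5055, -0.2875, 0.0311]
orientation: [-179.8, -0.0, -93.4]
force: [0.6, 1.1, 7.6]
opening: 0.0191
gripper_force: 29.9
```

>>> {"method": "apply_moves", "body": {
  "deltas": [
    {"fingers": 12,"delta_pos": [0,0,-10],"angular": [0,0,0]},
    {"fingers": 12,"delta_pos": [0,0,-45],"angular": [0,0,0]},
    {"fingers": 12,"delta_pos": [0,0,-85],"angular": [0,0,0]},
    {"fingers": 12,"delta_pos": [-15,-4,-115],"angular": [0,0,0]},
    {"fingers": 12,"delta_pos": [-53,-15,-123],"angular": [0,0,0]},
    {"fingers": 12,"delta_pos": [-93,-26,-123],"angular": [0,0,0]},
    {"fingers": 12,"delta_pos": [-133,-38,-123],"angular": [0,0,0]},
    {"fingers": 12,"delta_pos": [-173,-49,-123],"angular": [0,0,0]},
    {"fingers": 12,"delta_pos": [-215,-61,-123],"angular": [0,0,0]},
    {"fingers": 12,"delta_pos": [-257,-73,-123],"angular": [0,0,0]}
  ]
}}

```text
clock: 15.4
tool_pos: [0.5924, -0.0334, 0.1536]
orientation: [-180.0, 0.0, -93.4]
force: [1.1, -1.0, -0.5]
opening: 0.0191
gripper_force: 29.9
```

>>> {"method": "apply_moves", "body": {
  "deltas": [
    {"fingers": 12,"delta_pos": [-42,-12,0],"angular": [0,0,0]},
    {"fingers": 12,"delta_pos": [-84,-24,0],"angular": [0,0,0]},
    {"fingers": 12,"delta_pos": [-112,-32,0],"angular": [0,0,0]},
    {"fingers": 12,"delta_pos": [-123,-34.5,20],"angular": [0,0,0]},
    {"fingers": 12,"delta_pos": [-123,-34.5,38],"angular": [0,0,0]},
    {"fingers": 12,"delta_pos": [-123,-34.5,40],"angular": [0,0,0]},
    {"fingers": 12,"delta_pos": [-123,-34.5,40],"angular": [0,0,0]},
    {"fingers": 12,"delta_pos": [-123,-34.5,40],"angular": [0,0,0]}
  ]
}}

```text
clock: 16.2
tool_pos: [0.6345, 0.0855, 0.1139]
orientation: [-179.9, 0.0, -93.4]
force: [-0.3, 0.5, 1.2]
opening: 0.0191
gripper_force: 29.9
```

>>> {"method": "apply_moves", "body": {
  "deltas": [
    {"fingers": 12,"delta_pos": [0,0,4],"angular": [0,0,0]},
    {"fingers": 12,"delta_pos": [0,0,9],"angular": [0,0,0]},
    {"fingers": 12,"delta_pos": [0,0,13],"angular": [0,0,0]},
    {"fingers": 12,"delta_pos": [0,0,16],"angular": [0,0,0]},
    {"fingers": 12,"delta_pos": [0,0,19],"angular": [0,0,0]},
    {"fingers": 12,"delta_pos": [0,0,19],"angular": [0,0,0]}
  ]
}}

```text
clock: 16.8
tool_pos: [0.6337, 0.0857, 0.0929]
orientation: [179.9, -0.0, -93.4]
force: [-0.0, 1.2, 0.5]
opening: 0.0191
gripper_force: 29.9
```

Inside the mouth with no contact. Continue to the floor.

>>> {"method": "apply_moves", "body": {
  "deltas": [
    {"fingers": 12,"delta_pos": [0,0,4],"angular": [0,0,0]},
    {"fingers": 12,"delta_pos": [0,0,8],"angular": [0,0,0]},
    {"fingers": 12,"delta_pos": [0,0,10.5],"angular": [0,0,0]},
    {"fingers": 12,"delta_pos": [0,0,12],"angular": [0,0,0]},
    {"fingers": 12,"delta_pos": [0,0,13],"angular": [0,0,0]},
    {"fingers": 12,"delta_pos": [0,0,13],"angular": [0,0,0]}
  ]
}}

```text
clock: 17.4
tool_pos: [0.634, 0.0858, 0.0812]
orientation: [-180.0, -0.0, -93.4]
force: [-2.0, 0.5, 4.5]
opening: 0.0188
gripper_force: 29.9
```

Floor contact at the expected height. Ease off, release, lift, and move above the tab.

>>> {"method": "apply_moves", "body": {
  "deltas": [
    {"fingers": 12,"delta_pos": [0,0,-1],"angular": [0,0,0]},
    {"fingers": 36,"delta_pos": [0,0,-1],"angular": [0,0,0]},
    {"fingers": 36,"delta_pos": [0,0,-1],"angular": [0,0,0]},
    {"fingers": 36,"delta_pos": [0,0,-1],"angular": [0,0,0]},
    {"fingers": 36,"delta_pos": [0,0,-12],"angular": [0,0,0]},
    {"fingers": 36,"delta_pos": [0,0,-40],"angular": [0,0,0]},
    {"fingers": 36,"delta_pos": [0,0,-70],"angular": [0,0,0]},
    {"fingers": 36,"delta_pos": [10,40,-110],"angular": [0,0,0]},
    {"fingers": 36,"delta_pos": [20,80,-130],"angular": [0,0,0]},
    {"fingers": 36,"delta_pos": [20,100,-130],"angular": [0,0,0]}
  ]
}}

```text
clock: 18.4
tool_pos: [0.5323, 0.0713, 0.215]
orientation: [-179.7, 0.1, -93.4]
force: [0.9, 1.3, 0.2]
opening: 0.0362
gripper_force: 0.0
```

>>> {"method": "apply_moves", "body": {
  "deltas": [
    {"fingers": 28,"delta_pos": [120,60,0],"angular": [0,0,0]},
    {"fingers": 28,"delta_pos": [120,60,0],"angular": [0,0,0]},
    {"fingers": 28,"delta_pos": [120,60,0],"angular": [0,0,0]},
    {"fingers": 28,"delta_pos": [120,60,0],"angular": [0,0,0]}
  ]
}}

```text
clock: 18.8
tool_pos: [0.4638, -0.047, 0.2118]
orientation: [-179.9, 0.0, -93.5]
force: [0.7, 0.1, 0.3]
opening: 0.0281
gripper_force: 0.0
```

```bash
python3 - <<'E'
from h import *
s=ctrl.snapshot("scene"); t=ctrl.snapshot("top")
o=ctrl.get_obs(); print(o["clock"],o["tool_pos"],o["orientation"],o["opening"],o["force"])
cv2.imwrite("pics/s4r.png",cv2.cvtColor(s,cv2.COLOR_RGB2BGR));cv2.imwrite("pics/t4r.png",cv2.cvtColor(t,cv2.COLOR_RGB2BGR))
for c,st in blobs(t,redm(t),(100,130,193,222)): print("top",c,st,ray("top",*c,.102).round(4))
for c,st in blobs(s,redm(s),(150,85,245,190)): print("scene",c,st,ray("scene",*c,.097).round(4))
for c,st in blobs(s,redm(s),(258,200,345,265)): print("sc tray",c,st,ray("scene",*c,.047).round(4))
a=cv2.resize(s[95:190,145:255],None,fx=5,fy=5,interpolation=cv2.INTER_CUBIC); b=cv2.resize(s[195:265,250:340],None,fx=2,fy=2)
a[:b.shape[0],-b.shape[1]:]=b
cv2.imwrite("pics/s4.png",cv2.cvtColor(a,cv2.COLOR_RGB2BGR))
E
```

```text
18.9 [ 0.46606021 -0.04507077  0.21173742] [-1.79884489e+02  3.53100615e-02 -9.34603357e+01] 0.027845849217533317 [0.23364419 1.03086171 0.06805837]
top [142.95 147.43] [140, 145, 7, 6, 37] [0.6366 0.1688 0.102 ]
top [157.32 148.41] [154, 146, 7, 6, 34] [0.6337 0.1266 0.102 ]
top [171.28 148.94] [168, 146, 7, 7, 36] [0.6321 0.0855 0.102 ]
scene [199.25 124.88] [198, 124, 4, 3, 8] [0.6431 0.1755 0.097 ]
scene [176.36 157.58] [170, 149, 13, 18, 121] [0.4752 0.1384 0.097 ]
sc tray [298.47 230.97] [295, 228, 7, 7, 38] [ 0.4484 -0.2925  0.047 ]
```

View pics/s4.png

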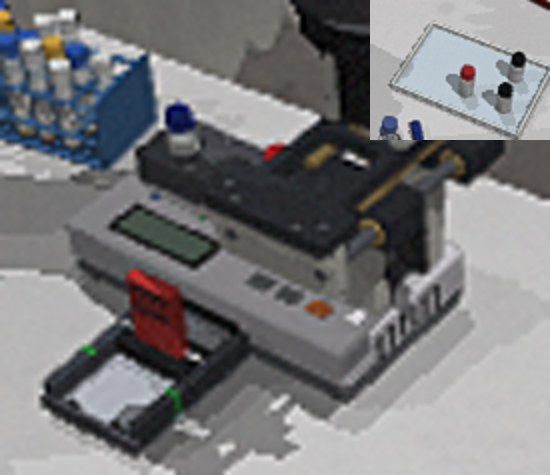

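The top view shows three red caps seated at (143,147), (157,148) and (171,149), all let go. The tray keeps one red and two black vials upright, the blank is in place and the shutter is shut. Move above the tab.

>>> {"method": "apply_moves", "body": {
  "deltas": [
    {"fingers": 28,"delta_pos": [-25,-4,0],"angular": [0,0,0]},
    {"fingers": 28,"delta_pos": [-65,-10,0],"angular": [0,0,0]},
    {"fingers": 28,"delta_pos": [-105,-16,20],"angular": [0,0,0]},
    {"fingers": 28,"delta_pos": [-145,-22,40],"angular": [0,0,0]},
    {"fingers": 28,"delta_pos": [-185,-29,60],"angular": [0,0,0]},
    {"fingers": 28,"delta_pos": [-214,-33,80],"angular": [0,0,0]},
    {"fingers": 28,"delta_pos": [-224,-34.7,100],"angular": [0,0,0]},
    {"fingers": 28,"delta_pos": [-224,-34.7,110],"angular": [0,0,0]},
    {"fingers": 28,"delta_pos": [-224,-34.7,110],"angular": [0,0,0]},
    {"fingers": 28,"delta_pos": [-224,-34.7,110],"angular": [0,0,0]}
  ]
}}

```text
clock: 19.9
tool_pos: [0.5141, 0.177, 0.101]
orientation: [-180.0, -0.0, -93.4]
force: [0.8, -0.1, -0.8]
opening: 0.0282
gripper_force: 0.0
```

```bash
python3 - <<'E'
from h import *
s=ctrl.snapshot("scene")
o=ctrl.get_obs(); print(o["clock"],o["tool_pos"],o["orientation"],o["opening"],o["force"])
a=cv2.resize(s[95:190,140:240],None,fx=6,fy=6,interpolation=cv2.INTER_CUBIC)
cv2.imwrite("pics/s5.png",cv2.cvtColor(a,cv2.COLOR_RGB2BGR))
E
```

```text
19.95 [0.5143357  0.17696176 0.1014911 ] [-1.79944545e+02  3.01173806e-02 -9.33922999e+01] 0.028227743931355225 [-0.22680453  0.15377512 -0.00685165]
```

View pics/s5.png

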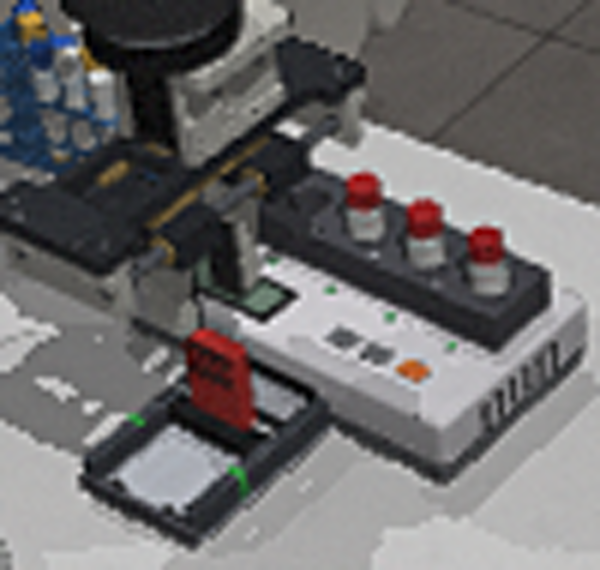

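The three seated vials are upright at crop (365,205), (425,232) and (487,258). The gripper is above the tab, whose top is at crop (217,340). I'll check its alignment against the tab numerically.

```bash
python3 - <<'E'
from h import *
for X in([.5143,.177,.1015],[.5142,.1764,.08],[.5142,.1764,.053]): print(X,np.round(proj("scene",X),1),np.round(proj("top",X),1))
r=np.radians(-3.4);c,s=np.cos(r),np.sin(r)
for y in(.02,-.02):
  for x in(.006,-.006): 
    X=[.5142+c*x-s*y,.1764+s*x+c*y,.08]; print(x,y,np.round(proj("scene",X),1),np.round(proj("top",X),1))
for n in("scene","top"):
  im=cv2.cvtColor(cv2.imread(f"pics/{n}0.png"),cv2.COLOR_BGR2RGB); m=redm(im)
  b=(165,145,190,172) if n=="scene" else (130,184,156,198)
  sub=m[b[1]:b[3],b[0]:b[2]]; print(n,b); print("\n".join("".join(".#"[int(v)] for v in row) for row in sub))
E
```

```text
[0.5143, 0.177, 0.1015] [174.2 145.2] [139.6 188.7]
[0.5142, 0.1764, 0.08] [175.2 150.6] [141.3 189.5]
[0.5142, 0.1764, 0.053] [176.3 157.1] [143.1 190.4]
0.006 0.02 [171.7 147.2] [134.7 187.1]
-0.006 0.02 [169.1 149.3] [134.4 191.1]
0.006 -0.02 [181.3 151.9] [148.2 187.9]
-0.006 -0.02 [178.7 153.9] [147.9 191.9]
scene (165, 145, 190, 172)
.........................
.........................
.........................
.........................
......###................
.....######..............
......#######............
........#######..........
......##..######.........
......####..####.........
......#.##.#.###.........
........####.####........
......##....#####........
.......###...####........
.......##########........
.......##########........
.......##########........
.......##########........
.........#########.......
...........#######.......
.............####........
...............##........
.........................
.........................
.........................
.........................
.........................
top (130, 184, 156, 198)
..........................
..........................
..........................
..........................
.....###########..........
.....#############........
.....###############......
.....################.....
........#############.....
..................###.....
..........................
..........................
..........................
..........................
```

The tab sits about 2 mm nearer the front and right than predicted. Shift slightly, then lower over it.

>>> {"method": "apply_moves", "body": {
  "deltas": [
    {"fingers": 30,"delta_pos": [1,1.5,5],"angular": [0,0,0]},
    {"fingers": 30,"delta_pos": [1,1.5,15],"angular": [0,0,0]},
    {"fingers": 30,"delta_pos": [1,1.5,25],"angular": [0,0,0]},
    {"fingers": 30,"delta_pos": [1,1.5,35],"angular": [0,0,0]},
    {"fingers": 30,"delta_pos": [1,1.5,43],"angular": [0,0,0]},
    {"fingers": 30,"delta_pos": [1,1.5,46],"angular": [0,0,0]},
    {"fingers": 30,"delta_pos": [1,1.5,46],"angular": [0,0,0]}
  ]
}}

```text
clock: 20.65
tool_pos: [0.512, 0.1759, 0.0538]
orientation: [179.9, -0.1, -93.4]
force: [-0.6, -0.6, 0.6]
opening: 0.0305
gripper_force: 0.0
```

>>> {"method": "apply_moves", "body": {
  "deltas": [
    {"fingers": 22,"delta_pos": [0,0,0],"angular": [0,0,0]},
    {"fingers": 6,"delta_pos": [0,0,0],"angular": [0,0,0]},
    {"fingers": 6,"delta_pos": [0,0,0],"angular": [0,0,0]},
    {"fingers": 6,"delta_pos": [0,0,0],"angular": [0,0,0]}
  ]
}}

```text
clock: 21.05
tool_pos: [0.5132, 0.1764, 0.055]
orientation: [-179.9, 0.0, -93.4]
force: [4.6, -1.1, -2.0]
opening: 0.0117
gripper_force: 30.0
```

```bash
python3 - <<'E'
from h import *
s=ctrl.snapshot("scene"); t=ctrl.snapshot("top")
o=ctrl.get_obs(); print(o["clock"],o["tool_pos"],o["orientation"],o["opening"],o["gripper_force"],o["force"])
for c,st in blobs(s,redm(s),(150,140,195,190)): print("scene",c,st)
E
```

```text
21.15 [0.51316501 0.17636945 0.05502551] [-1.79912367e+02  4.30410578e-02 -9.33797704e+01] 0.011807328207936193 30.003230273723602 [ 5.53822992 -2.22969397 -0.88900569]
scene [177.91 159.91] [172, 151, 10, 16, 76]
```

The tab is gripped: 11.8 mm opening, 30 N, and the spring pull is felt at about 5 N. Pull straight out along tool +y.

>>> {"method": "apply_moves", "body": {
  "deltas": [
    {"fingers": 6,"delta_pos": [0,3,0],"angular": [0,0,0]},
    {"fingers": 6,"delta_pos": [0,7,0],"angular": [0,0,0]},
    {"fingers": 6,"delta_pos": [0,12,0],"angular": [0,0,0]},
    {"fingers": 6,"delta_pos": [0,17,0],"angular": [0,0,0]},
    {"fingers": 6,"delta_pos": [0,22,0],"angular": [0,0,0]},
    {"fingers": 6,"delta_pos": [0,26,0],"angular": [0,0,0]},
    {"fingers": 6,"delta_pos": [0,29,0],"angular": [0,0,0]},
    {"fingers": 6,"delta_pos": [0,31,0],"angular": [0,0,0]},
    {"fingers": 6,"delta_pos": [0,31,0],"angular": [0,0,0]},
    {"fingers": 6,"delta_pos": [0,31,0],"angular": [0,0,0]}
  ]
}}

```text
clock: 22.15
tool_pos: [0.4827, 0.1783, 0.055]
orientation: [-179.9, 0.1, -93.4]
force: [9.2, -3.2, -4.5]
opening: 0.0119
gripper_force: 30.0
```

```bash
python3 - <<'E'
from h import *
F=[];P=[]
for i in range(6):
    s=ctrl.snapshot("scene"); o=ctrl.get_obs(); F.append(o["force"]); P.append(o["tool_pos"])
t=ctrl.snapshot("top")
print(o["clock"],np.mean(P,0).round(4),o["opening"],o["gripper_force"],np.mean(F,0).round(2))
for c,st in blobs(s,redm(s),(150,140,195,190)): print("scene",c,st)
for n,im,box in(("top",t,(120,180,170,222)),("scene",s,(140,135,200,190))):
    h=hsv(im); g=(h[...,0]>45)&(h[...,0]<80)&(h[...,1]>80)
    for c,st in blobs(im,g,box,2): print(n,"green",c,st[4],ray(n,*c,.027).round(4))
a=cv2.resize(s[140:185,148:203],None,fx=8,fy=8,interpolation=cv2.INTER_CUBIC);b=cv2.resize(t[178:223,120:165],None,fx=8,fy=8,interpolation=cv2.INTER_CUBIC)
cv2.imwrite("pics/s6.png",cv2.cvtColor(np.hstack([a,b]),cv2.COLOR_RGB2BGR))
E
```

```text
22.45 [0.4828 0.1783 0.055 ] 0.011486081955994142 30.00350296497345 [ 9.22 -3.04 -3.93]
scene [171.73 164.87] [166, 156, 10, 16, 77]
top green [155.71 202.57] 7 [0.4789 0.1424 0.027 ]
top green [137.5 208.5] 2 [0.4608 0.1979 0.027 ]
scene green [194.5 143. ] 2 [0.6256 0.1902 0.027 ]
scene green [162.  164.5] 4 [0.4841 0.2147 0.027 ]
scene green [179.55 174.45] 11 [0.4761 0.1375 0.027 ]
```

View pics/s6.png

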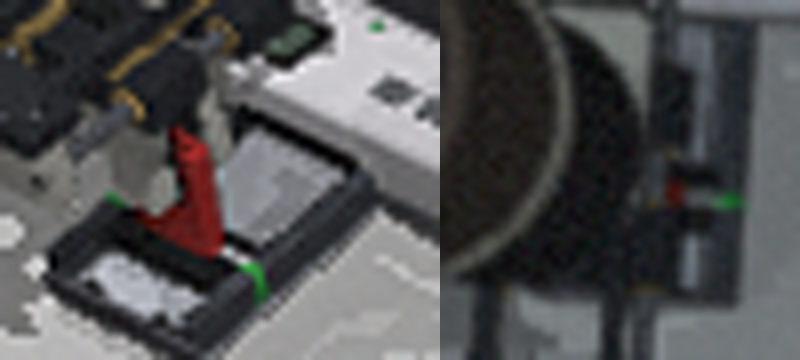

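The tab is out, with the white pointer at crop (235,258) just behind the green mark at (255,282) and the spring force at about 9.2 N. Now I measure how far the tab has moved from shut using the red plate's visible right strip, and compare the pointer with the mark.

```bash
python3 - <<'E'
from h import *
s=ctrl.snapshot("scene").astype(np.float32); t=ctrl.snapshot("top").astype(np.float32)
s0=cv2.cvtColor(cv2.imread("pics/scene0.png"),cv2.COLOR_BGR2RGB).astype(np.float32)
red=lambda a:np.clip(a[...,0]-np.maximum(a[...,1],a[...,2]),0,None)
K=8; up=lambda a:cv2.resize(a,None,fx=K,fy=K,interpolation=cv2.INTER_CUBIC)
for (r0,r1,c0,c1) in((159,169,176,186),(157,169,177,187),(161,170,175,185)):
    T=up(red(s0)[r0:r1,c0:c1]); R=up(red(s)[r0-4:r1+12,c0-16:c1+4])
    m=cv2.matchTemplate(R,T,cv2.TM_CCOEFF_NORMED); _,v,_,l=cv2.minMaxLoc(m); print("shift",l[0]/K-16,l[1]/K-4,round(v,3))
r=np.radians(-3.4)
for z in(.03,.045):
    b=np.array([.5142-np.sin(r)*-.02,.1764-.02,z])
    for d in(.028,.03,.032,.034): 
        X=b+[-d*np.cos(r),-d*np.sin(r),0]; print(z,d,(np.array(proj("scene",X))-proj("scene",b)).round(2))
g=lambda a,b:print("\n".join(" ".join(f"{int(v):3d}" for v in row) for row in a[b[0]:b[1],b[2]:b[3]].mean(-1)))
print("scene gray rows166-180 cols172-186");g(s,(166,180,172,186))
print("green-excess"); e=np.clip(s[...,1]-np.maximum(s[...,0],s[...,2]),0,None)[...,None]; g(e,(166,180,172,186))
print("top rows196-208 cols148-160");g(t,(196,208,148,160)); e=np.clip(t[...,1]-np.maximum(t[...,0],t[...,2]),0,None)[...,None]; g(e,(196,208,148,160))
E
```

```text
shift 4.0 1.0 0.97
shift -6.625 5.625 0.977
shift 4.0 -0.625 1.0
0.03 0.028 [-5.86  4.89]
0.03 0.03 [-6.28  5.25]
0.03 0.032 [-6.7  5.6]
0.03 0.034 [-7.13  5.96]
0.045 0.028 [-5.91  4.89]
0.045 0.03 [-6.33  5.24]
0.045 0.032 [-6.76  5.6 ]
0.045 0.034 [-7.19  5.95]
scene gray rows166-180 cols172-186
 48  61  55  79 150 137 137 142 148 115 126 115 119 114
 45  61  54  67 147 143 144 135 113 116 118 120 114  57
 47  59  56  66 121 149 139 117 119 122 123 128  52  52
 48  54  51  48   8  51  99 124 128 156  81  49  65  72
 51  50  62  57  54  22   8  44 102  43  46  67  69  40
 44  55  63 102 194 108  50  25  36  51  58  68  39  44
 26  28  20  17  59 141 191 103  66  67  54  43  44  37
 28  20  28  24  10  30  90  93  77  55  40  45  37  49
 24  29  31  26  37  73  71  72  78  40  44  43  52  88
  7  14  20  48  73  74  73  39  65  46  36  51  84 111
 62  26  43  61  64  65  33  46  54  52  59 103 101 169
168 114  59  62  57  37  41  41  54  78 134  93 168 163
 77  55  58  52  44  44  41  47  88 122 101 166 160 158
 53  58  47  44  42  39  46  80 107  99 169 161 157 158
green-excess
  0
[... 1260 characters left out ...]
  22  41  50  45  55  99 111
 32  14  24  34  29  32  45  47  46  54 110 110
 27  25  39  71  52  43  43  47  46  57 109 109
  1   1   0   0   0   0   0   0   0   0   0   0
  0   0   0   0   0   0   0   0   0   0   0   0
  0   0   0   0   0   2   0   0   0   0   0   0
  0   0   0   2   0   0   0   0   0   0   0   0
  0   0   0   0   0   0   0   0   0   0   0   0
  0   0   0   0   0   0   0   0   0   3   0   0
  0   0   0   0   0   0   8  22  36  19   0   0
  0   0   0   0   0   3  20  49  57  35   7   0
  0   0   0   2   2   0   0   2   5   9   3   0
  0   0   0   0   0   0   0   0   0   0   0   0
  0   0   1   0   0   1   0   0   0   0   0   0
  0   0   0   0   0   0   0   0   0   0   0   0
```

Plate match gives about 31.7 mm, top-view pointer against mark about 31.4 mm, and the scene pointer slightly less. Nudge 0.7 mm further and settle.

>>> {"method": "apply_moves", "body": {
  "deltas": [
    {"fingers": 6,"delta_pos": [0,0.7,0],"angular": [0,0,0]},
    {"fingers": 6,"delta_pos": [0,0.7,0],"angular": [0,0,0]},
    {"fingers": 6,"delta_pos": [0,0.7,0],"angular": [0,0,0]},
    {"fingers": 6,"delta_pos": [0,0.7,0],"angular": [0,0,0]},
    {"fingers": 6,"delta_pos": [0,0.7,0],"angular": [0,0,0]}
  ]
}}

```text
clock: 23.1
tool_pos: [0.4821, 0.1783, 0.055]
orientation: [-179.9, 0.1, -93.4]
force: [7.5, -3.2, -4.0]
opening: 0.0116
gripper_force: 30.0
```

```bash
python3 - <<'E'
from h import *
s=ctrl.snapshot("scene"); o=ctrl.get_obs(); print(o["clock"],o["tool_pos"],o["opening"],o["gripper_force"],o["force"])
s0=cv2.cvtColor(cv2.imread("pics/scene0.png"),cv2.COLOR_BGR2RGB).astype(np.float32); sf=s.astype(np.float32)
red=lambda a:np.clip(a[...,0]-np.maximum(a[...,1],a[...,2]),0,None)
up=lambda a:cv2.resize(a,None,fx=8,fy=8,interpolation=cv2.INTER_CUBIC)
m=cv2.matchTemplate(up(red(sf)[153:181,161:184]),up(red(s0)[157:169,177:187]),cv2.TM_CCOEFF_NORMED); _,v,_,l=cv2.minMaxLoc(m); print("shift",l[0]/8-16,l[1]/8-4,v)
a=cv2.resize(s[100:185,145:255],None,fx=5,fy=5,interpolation=cv2.INTER_CUBIC); b=cv2.resize(s[195:265,250:340],None,fx=2,fy=2)
a[:b.shape[0],-b.shape[1]:]=b; cv2.imwrite("pics/s7.png",cv2.cvtColor(a,cv2.COLOR_RGB2BGR))
E
```

```text
23.15 [0.48210926 0.17834095 0.05501083] 0.012121664670798164 30.00353693962097 [ 8.12652131 -2.34084415 -4.01498631]
shift -6.75 5.75 0.9822410941123962
```

View pics/s7.png

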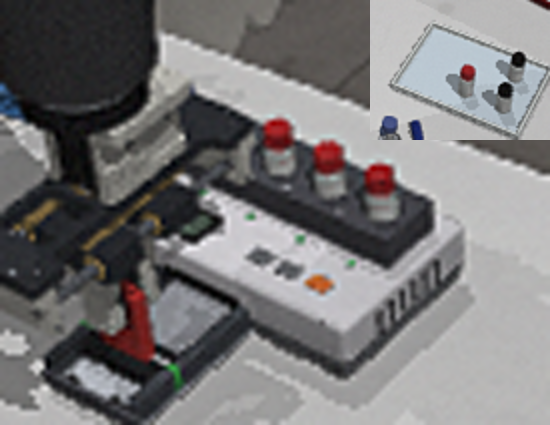

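The final picture shows three red vials upright in the reader at crop (278,145), (328,170) and (380,190). The tray holds one red and two black, and the white pointer meets the green mark at (175,372). The match gives about 32.3 mm of travel, so I'm handing in.

```bash
python3 -c "
from plant import ctrl
print(ctrl.close_job())"
```

```text
the job is handed in; nothing more can be done
None
```

The job is handed in: three red vials are seated in wells 2, 3 and 4, and the gripper is holding the shutter tab about 32 mm out at the green marks (by image measurement); no verdict came back.

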